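Index a drilling jig: nest the guide bushes, slide the carriage to its detent and hold

ROBOT

A 7-joint arm with a two-finger parallel gripper is mounted at the origin on a cart in front of the work surface, level with it; the furniture and walls round the work are solid. World frame = base frame: x ahead of the robot, y to its left, z up, the work surface at z = 0. Lengths are in m, angles in rad, forces in N, time in s.
With the tool pointing down it reaches from about 0.4 to 0.85 m from the base axis. Payload 10.4 kg.
Tool frame: the origin (TCP) lies between the finger pads, 19 mm behind the fingertips; this is the grasp point; z points along the fingers, y is the line along which they close (so a half turn about z gives the same grasp; the last joint's range is limited). The gripper opens to 85 mm and grips with 20 to 120 N. Pads are 22 mm wide; open, the fingers measure 114 mm over their backs; the gripper's body (76 mm by 85 mm) begins 54 mm behind the grasp point. The pads swing forward as they close: fully open they stand 13 mm farther back than shut.
Start: joints at [-1.284, 0.332, -0.065, 1.46, 0.022, 1.35, -0.088], TCP at [0.191, 0.595, 0.25] pointing down, gripper open.
Joint ranges: [-2.6, 2.6], [-0.5, 2.12], [-1.47, 1.34], [0.16, 2.42], [-1.27, 4.41], [0.06, 2.06], [-2.6, 2.6]. Speed limits (rad/s): [2.22, 2.22, 2.79, 2.79, 3.14, 3.14, 3.14].

INTERFACE

Orientations are given as a unit quaternion [x, y, z, w].
In Python, from workcell import manip gives the robot as it stands.
- The arm moves only by the shell command python3 -m jog 'ROWS' [FORCE]. ROWS is a JSON object of lists of equal length, an entry for each row: "offset": the shift along the world's x, y, z in m, a list of three; "yaw": the turn about the world's z in degrees; "jaw": the closure, from 0 (fully open) to 1 (shut). A call has 1 to 20 rows; each row shifts and turns the commanded pose from where the row before left it; what a row does not reach is not made up. A row lasts 1/12 s, in which the tool goes at most 41.7 mm and 7.16 degrees, less where a joint would pass 70% of its speed; a pose out of reach is approached as far as the arm can. A call is refused whole if a number of a shift passes 0.0417 or a number of a turn 7.16, either way. A call with a gripper value outside its range is refused whole. The fingers move at their own pace and stop on an object; FORCE is the grip in N (left out, the last holds). Time passes only in rows, so rows that do not move let the fingers close. It gives the time, the measured TCP pose, the force, the opening and the grip force at its end, in the units of the state.
- manip.get_obs(): the state, without advancing time (a new reading comes with each control period).
- manip.camera(name): name is "scene" or "top" or "wrist"; returns a dict with "frame" (400x640x3 uint8, red, green, blue), "camera_matrix" (3x3 intrinsics, pixels), "distortion" ([k1, k2, p1, p2, k3] as OpenCV has them; the pictures are not rectified), "eye" and "attitude" of the camera in the world; the wrist camera has in their place "hand_eye" (4x4, takes a point from camera to tool coordinates, whose origin is the TCP and whose axes are the flange's). Camera axes: x right, y up, looking along -z (the intrinsics and any distortion apply to the point x, -y, -z); pixel columns grow to the right and rows downward; lengths in m; the calibration is good to about 2 mm. A picture is of the moment at which its call begins: read the wrist's pose just before it. There is no depth.
- manip.hand_in(): hands the job in; it is judged then, once.
Trained networks look in a picture, given as the dict that the camera call returned (one of the last four; its "shot" number tells which), for a name from the list of things; names that differ only in an ending like _2 or _b are one class to them, and where a whole thing is asked for, a point or a joint stands for the part that bears it (a point fixed in the world has none). Each returns a list of dicts, best first, with "score" (0 to 1); they miss things now and then, are a little off and sometimes report something else, mostly with a low value. They report only what shows in the picture. A call takes as long as a camera call.
- manip.masks_of(picture, name): "region" (400x640 bool, what is visible of it).
- manip.tip_of(picture, name): "at" ([x, y, z] in m, in world coordinates, good to about 4 mm: a listed point, or the origin of a listed thing).
The state is a dict: "clock": time; "joint_pos": joint angles; "joint_velocities": joint speeds; "tau": joint torques, N m; "position": TCP position; "ee_rot": TCP orientation; "ft_force": force on the tool from outside, world axes, zero at the start; "torque": the same for the moment, N m; "grip_width": opening from 0.0 (shut) to 1.0 (fully open); "grasp_force": force on a finger pad.
Only numpy, scipy, OpenCV 4.12 (cv2) and the standard library are available. Lean on these libraries where they do the work, as an engineer would, in place of code of your own. Each camera call takes 0.05 s, during which the arm holds its last target. There are 200 camera calls.

TASK

Set up the drilling jig for the clamped profile: put the large reducing sleeve into the guide hole of the sliding carriage and the small drill bush into the sleeve, each fully down on its collar. Then grip the carriage by its knob and slide it along the rail until you feel its spring ball drop into the notch of the index strip, without running on past the notch. Finish holding: keep gripping the knob with the carriage at rest in the notch, ready for drilling, and leave the other things on the desk where they are.

Things in the scene. Friction and masses are not known exactly. Their poses are not given: they have to be found in the camera images.
- jig: drilling jig fixed to the desk, elsewhere and turned in each episode: aluminium base plate 190 x 380 x 12 mm with a steel rail along its y; origin at the centre of the underside, x away from the robot, z up. A white profile is clamped on it, on the robot's side of the rail
- carriage: aluminium carriage on the jig's rail, 70 mm long, top 60 mm above the desk; axes as the jig, origin at desk height, at its middle along the rail. From the robot's side outwards: boss with guide hole, brass spring plunger, knob. Starts towards the rail's +y end and must slide towards -y; sliding it takes about 3 N; it cannot turn; end stops 60 mm or more past the notch
- guide_hole (a point): centre of the guide hole's mouth, level with the rim on which the sleeve's collar comes to rest, 66 mm above the desk. Bore 37 mm, 22 mm deep, open below, coned out to 43 mm over the top 4 mm; the boss round it is 62 mm across, so fingertips must stay above this level
- sleeve: large reducing sleeve, loose steel flanged ring, 0.1 to 0.2 kg, upright on its shank (34 mm diameter, 22 mm long) with the collar on top (50 mm diameter, 16 mm high: grip here); bore 23 mm, coned out to 29 mm over the top 4 mm; origin at the centre of the shank's foot, z up. Home, its origin is 22 mm below guide_hole
- bush: small drill bush, loose steel flanged ring, about 0.1 kg, upright on its shank (20 mm diameter, 36 mm long) with the collar on top (34 mm diameter, 16 mm high: grip here); 8 mm bore; origin at the centre of the shank's foot, z up. Home, its origin is 2 mm above the sleeve's and its collar rests on the sleeve's top, 16 mm above guide_hole
- knob (a point): centre of the grip part of the round black knob that stands upright on the carriage above the rail, 85 mm from the guide hole in the carriage's +x: 30 mm diameter, from 14 mm below to 14 mm above this point, on a 16 mm neck; 82 mm above the desk, 22 mm above the carriage's top; axes as the carriage
- plunger (a point): point under the carriage's 10 mm spring ball, level with the strip's top; axes as the carriage. The ball presses on the strip with about 12 N; within about 4 mm either side of the notch's middle the vee draws the carriage in with up to about 7 N on the fingers, holds it there sharply, and pushing it on out takes about 14 N
- index_strip: steel bar 16 x 316 mm fixed on the jig along the rail, top 30 mm above the desk, with one 90-degree vee notch 10 mm wide, 5 mm deep across its top; origin at the notch's middle, 12 mm above the desk; axes as the jig. The ball is in the notch when plunger has y = 0 in this frame; it starts 60 to 180 mm away on the +y side
- tape_measure: yellow tape measure, 37 x 83 x 64 mm, a bystander; origin at the centre of its underside
- masking_tape: roll of masking tape, 69 mm diameter, 24 mm high, a bystander; origin at the centre of its underside
- screw_box: small cardboard box, 66 x 95 x 43 mm, a bystander; origin at the centre of its underside

How it is judged:
On the way, in this order (a step that is already met when the one before it is completed fails the run):
1. sleeve home in the guide hole and drill bush home in the sleeve (horizontal distance between sleeve and guide_hole below 0.0035 m and z of sleeve in the frame of guide_hole below -0.0195 m and angle between each of sleeve, bush's own z axis and vertical below 0.08 rad and horizontal distance between bush and sleeve below 0.0035 m and z of bush in the frame of sleeve between -0.002 and 0.0045 m), for 0.2 s.
2. carriage gripped by the knob, its ball in the notch (y of plunger in the frame of index_strip between -0.002 and 0.002 m and contact force between the fingers and carriage above 3 N and distance between the grasp point and knob below 0.035 m), for 0.2 s.
At the end, for the whole second after the job is handed in: sleeve home in the guide hole and bush home in the sleeve (within 2.5 mm of fully down, 3.5 mm of centre, 0.08 rad of upright); carriage at rest with its ball within 2 mm of the notch's middle; the fingers still grip it at the knob (TCP within 35 mm of its centre) with over 3 N (all of step 1 and all of step 2 and linear speed of carriage below 0.01 m/s); the arm keeps its last pose, push and grip.
It fails at once if the carriage runs more than 10 mm past the notch (y of plunger in the frame of index_strip below -0.01 m).
It fails at once if a bystander is shifted by more than 30 mm (distance of any of tape_measure, masking_tape, screw_box from where it was at the start of the episode above 0.03 m).
It also fails if it takes over 67 s, if anything falls off the work surface, if the arm or the gripper's body presses on something with over 40 N, if the wrist force passes 120 N, or if a joint passes its speed limit or range.

## Working session

There is one attempt and no reset: what is moved stays moved. The work goes in short steps, Python scripts to look and compute and a shell command to move; the robot and the scene stay as the last step left them, time stands still between calls to the robot, and variables do not carry over. Pictures are saved under pics/ and viewed, at most 10 in all, crops included, and the job is handed in when it is done.

```bash
mkdir -p pics; cat > h.py <<'E'
import numpy as np, cv2
from workcell import manip
from scipy.spatial.transform import Rotation as R
def look(cams,names):
    for c in cams:
        for n in names:
            pass
def tips(c,names,pic=None):
    p=pic or manip.camera(c)
    for n in names:
        for d in manip.tip_of(p,n)[:2]:
            print(c,n,np.round(d['at'],4),round(d['score'],2))
    return p
def save(p,name): cv2.imwrite('pics/'+name+'.png',p['frame'][:,:,::-1])
E
python3 - <<'E'
from h import *
o=manip.get_obs(); print({k:np.round(v,3) for k,v in o.items()})
for c in ['top','scene']:
    p=tips(c,['sleeve','bush','guide_hole','knob','plunger','index_strip','jig','carriage','tape_measure','masking_tape','screw_box'])
    save(p,c)
    print(p.get('eye'),p.get('attitude'))
E
```

```text
{'clock': np.float64(0.0), 'joint_pos': array([-1.284,  0.333, -0.065,  1.461,  0.022,  1.35 , -0.089]), 'joint_velocities': array([-0.002, -0.001, -0.004, -0.001,  0.001,  0.002,  0.001]), 'tau': array([-0.0000e+00, -6.2545e+01,  4.9000e-02, -3.9161e+01,  1.6000e-02,
        1.0000e-02, -0.0000e+00]), 'position': array([0.19 , 0.595, 0.249]), 'ee_rot': array([ 0.154,  0.988, -0.001, -0.   ]), 'ft_force': array([-0.25 , -0.155,  0.228]), 'torque': array([-0.039, -0.048,  0.034]), 'grasp_force': np.float64(0.0), 'grip_width': np.float64(1.001)}
top sleeve [ 0.5961  0.3559 -0.003 ] 0.43
top bush [ 4.437e-01  2.816e-01 -4.000e-04] 0.37
top guide_hole [0.5643 0.0535 0.0662] 0.94
top knob [0.6534 0.0553 0.0871] 0.77
top knob [0.5667 0.053  0.0641] 0.73
top plunger [0.6174 0.0551 0.0281] 0.74
top index_strip [ 0.6167 -0.0519  0.0135] 0.66
top jig [ 6.137e-01 -3.020e-02  3.000e-04] 0.89
top jig [0.6191 0.0522 0.0278] 0.63
top carriage [ 6.098e-01  5.400e-02 -5.000e-04] 0.58
top tape_measure [ 0.5379  0.4648 -0.0023] 0.56
top masking_tape [ 0.3242  0.2227 -0.005 ] 0.48
top screw_box [ 0.5289 -0.4348 -0.0038] 0.73
[0.3407123  0.01564524 1.53809794] [ 0.03816868 -0.03780508 -0.70526554  0.70690484]
scene sleeve [ 0.5997  0.3512 -0.0011] 0.61
scene bush [ 0.4475  0.2796 -0.0052] 0.49
scene bush [ 6.072e-01 -2.760e-02  3.000e-04] 0.2
scene guide_hole [0.5691 0.0508 0.0639] 0.71
scene knob [0.6592 0.0519 0.0863] 0.78
scene knob [ 0.4452  0.2806 -0.0028] 0.61
scene plunger [0.6125 0.0545 0.0253] 0.59
scene index_strip [ 0.6134 -0.0533  0.0106] 0.68
scene jig [ 6.066e-01 -2.760e-02  3.000e-04] 0.57
scene carriage [0.6106 0.0526 0.0017] 0.63
scene carriage [ 0.4481  0.2825 -0.0037] 0.28
scene tape_measure [ 0.5395  0.4632 -0.0021] 0.77
scene masking_tape [0.3236 0.2235 0.0004] 0.65
[-0.36445019 -0.47279575  1.22915304] [ 0.29783821 -0.17290318 -0.46621782  0.81488517]
```

View pics/top.png

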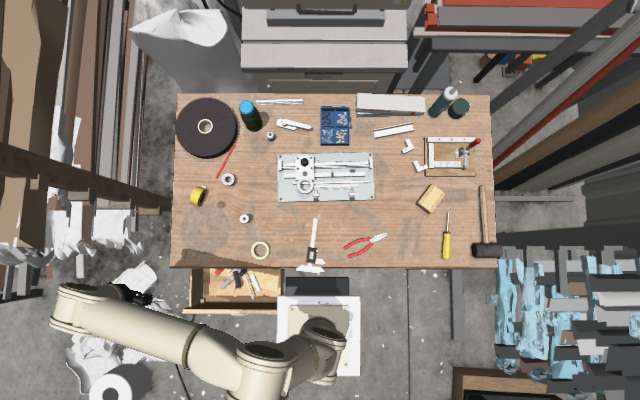

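```bash
python3 - <<'E'
from h import *
p=manip.camera('wrist'); save(p,'w0'); print(p['hand_eye'],p['camera_matrix'],p['distortion'])
t=manip.camera('top')
# carriage line / jig orientation from top mask of index strip, at z=.030 and jig 0.012
K,D=t['camera_matrix'],t['distortion']; Rm=R.from_quat(t['attitude']).as_matrix()
for n,z in [('index_strip',.03),('jig',.012)]:
    m=manip.masks_of(t,n)[0]['region']; v,u=np.nonzero(m)
    x=cv2.undistortPoints(np.c_[u,v].astype(float)[:,None],K,D)[:,0]
    d=np.c_[x[:,0],-x[:,1],-np.ones(len(x))]@Rm.T
    P=t['eye']+d*((z-t['eye'][2])/d[:,2])[:,None]
    r=cv2.minAreaRect(P[:,:2].astype(np.float32)); print(n,r)
E
```

```text
[[ 7.24399045e-04  9.65072074e-01  2.61983526e-01  6.56830297e-02]
 [ 9.99999711e-01 -7.59067952e-04  3.11334358e-05 -3.35955923e-04]
 [ 2.28909308e-04  2.61983428e-01 -9.65072345e-01 -1.24481729e-01]
 [ 0.00000000e+00  0.00000000e+00  0.00000000e+00  1.00000000e+00]] [[313.73488796   0.         315.25964165]
 [  0.         313.73488796 193.86916807]
 [  0.           0.           1.        ]] [-0.02224375  0.          0.          0.          0.        ]
index_strip ((0.6161393523216248, -0.02222593128681183), (0.019711526110768318, 0.30321887135505676), 0.15323257446289062)
jig ((0.6109787821769714, -0.026015624403953552), (0.19905157387256622, 0.38527828454971313), 1.410712718963623)
```

The top view shows the jig near the middle (325,178), the sleeve at (228,180), the bush at (246,218), and the tape measure at (198,195). I'm moving above the sleeve.

```bash
python3 -m jog '{"offset":[[0.031,-0.0185,0],[0.031,-0.0185,0],[0.031,-0.0185,0],[0.031,-0.0185,0],[0.031,-0.0185,0],[0.031,-0.0185,0],[0.031,-0.0185,0],[0.031,-0.0185,0],[0.031,-0.0185,0],[0.031,-0.0185,0],[0.031,-0.0185,0],[0.031,-0.0185,0],[0.031,-0.0185,0],[0,0,0],[0,0,0]],"yaw":[0,0,0,0,0,0,0,0,0,0,0,0,0,0,0],"jaw":[0,0,0,0,0,0,0,0,0,0,0,0,0,0,0]}' 40
cat >> h.py <<'E'
def cam_pose(p):
    if 'eye' in p: return np.array(p['eye']),R.from_quat(p['attitude']).as_matrix()
    o=p['obs']; Rt=R.from_quat(o['ee_rot']).as_matrix(); H=p['hand_eye']
    return np.array(o['position'])+Rt@H[:3,3], Rt@H[:3,:3]
def wrist():
    o=manip.get_obs(); p=manip.camera('wrist'); p['obs']=o; return p
def plane(p,uv,z):
    e,A=cam_pose(p)
    x=cv2.undistortPoints(np.array(uv,float).reshape(-1,1,2),p['camera_matrix'],p['distortion'])[:,0]
    d=np.c_[x[:,0],-x[:,1],-np.ones(len(x))]@A.T
    return e+d*((z-e[2])/d[:,2])[:,None]
def ring(p,name,z):
    "centre and radius of collar top ring at height z from mask outline (upper silhouette approximated)"
    for r in manip.masks_of(p,name)[:2]:
        m=r['region'].astype(np.uint8); c=max(cv2.findContours(m,0,1)[0],key=cv2.contourArea)[:,0]
        P=plane(p,c,z)[:,:2]; (x,y),rad=cv2.minEnclosingCircle(P.astype(np.float32))
        print(name,'ring',round(x,4),round(y,4),'rad',round(rad,4),round(r['score'],2), 'px',c.mean(0))
E
python3 - <<'E'
from h import *
p=wrist(); print(p['obs']['position'],p['obs']['ee_rot'])
tips('wrist',['sleeve'],p); ring(p,'sleeve',.038); save(p,'w1')
E
```

```text
clock: 2.65
position: [0.5955, 0.3523, 0.2495]
ee_rot: [0.156, 0.988, -0.001, 0.0]
ft_force: [-1.0, 0.3, -0.5]
grip_width: 0.999
grasp_force: 0.0
[0.59548429 0.35230558 0.24945532] [ 1.56421297e-01  9.87690231e-01 -5.92830956e-04  1.82006166e-04]
wrist sleeve [ 0.6123  0.0585 -0.0021] 0.45
sleeve ring 0.597 0.3524 rad 0.0258 0.85 px [316.2992126  171.78740157]
sleeve ring 0.6093 0.0487 rad 0.076 0.47 px [ 77.80059524 260.86309524]
```

View pics/w1.png

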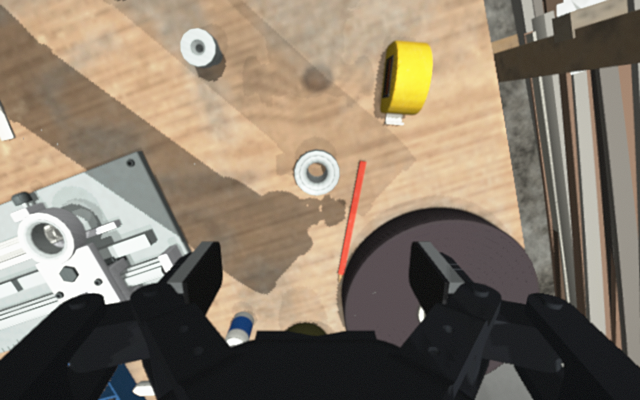

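Wrist view: the sleeve ring is at (316,172), between the fingers, and the tape measure is clear at (407,80). Descending and gripping.

```bash
python3 -m jog '{"offset":[[0.0015,0,-0.034],[0,0,-0.034],[0,0,-0.034],[0,0,-0.034],[0,0,-0.034],[0,0,-0.025],[0,0,-0.011],[0,0,0],[0,0,0],[0,0,0],[0,0,0],[0,0,0],[0,0,0],[0,0,0],[0,0,0],[0,0,0]],"yaw":[0,0,0,0,0,0,0,0,0,0,0,0,0,0,0,0],"jaw":[0,0,0,0,0,0,0,0,0,1,1,1,1,1,1,1]}' 40
```

```text
clock: 4.13
position: [0.596, 0.3554, 0.0463]
ee_rot: [0.154, 0.988, 0.001, 0.001]
ft_force: [-1.6, -0.9, 7.1]
grip_width: 0.564
grasp_force: 39.9
```

```bash
python3 -m jog '{"offset":[[0,0,0.01],[0,0,0.035],[0,0,0.035],[0,0,0.035],[0,0,0.035],[-0.005,-0.035,0.01],[-0.005,-0.035,0],[-0.005,-0.035,0],[-0.005,-0.035,0],[-0.005,-0.035,0],[-0.003,-0.035,0],[0,-0.01,0],[0,0,0],[0,0,0]],"yaw":[0,0,0,0,0,3,3,3,3,3,2.6,0,0,0],"jaw":[1,1,1,1,1,1,1,1,1,1,1,1,1,1]}' 40
python3 - <<'E'
from h import *
p=wrist(); print(p['obs']['position'],p['obs']['ee_rot'])
tips('wrist',['sleeve','guide_hole','knob','plunger','index_strip'],p); save(p,'w2')
tips('top',['guide_hole','knob']);tips('scene',['guide_hole','knob'])
E
```

```text
clock: 5.3
position: [0.5672, 0.1346, 0.205]
ee_rot: [0.002, 1.0, 0.0, 0.0]
ft_force: [0.5, 1.2, -0.7]
grip_width: 0.558
grasp_force: 41.7
[0.56719299 0.13457685 0.2049708 ] [2.17951912e-03 9.99997419e-01 4.40962474e-04 4.65140160e-04]
wrist sleeve [0.5705 0.1338 0.1622] 0.75
wrist guide_hole [0.5696 0.0507 0.0729] 0.82
wrist plunger [0.6151 0.055  0.0285] 0.84
top guide_hole [0.5666 0.0551 0.0657] 0.84
top guide_hole [0.6213 0.0537 0.0263] 0.44
top knob [0.6533 0.0562 0.087 ] 0.62
scene guide_hole [0.5729 0.0512 0.0643] 0.87
scene guide_hole [ 0.6085 -0.0264 -0.0021] 0.32
scene knob [0.6596 0.0527 0.0855] 0.61
```

View pics/w2.png

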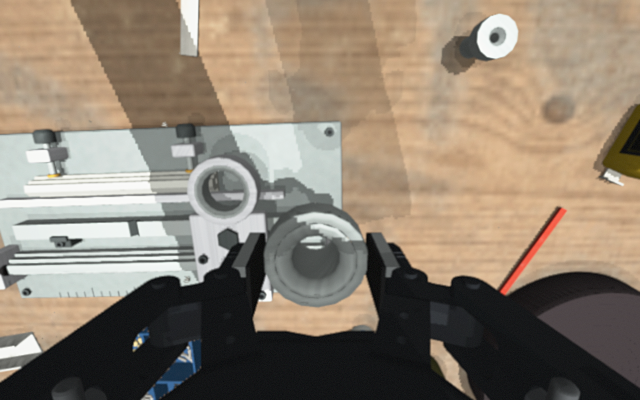

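Wrist view: the sleeve's collar is at (317,256) in the fingers, the guide hole's boss is at (222,190), and the bush is at (497,36). I'm refining the positions with rectified images.

```bash
cat >> h.py <<'E'
def project(p,X):
    e,A=cam_pose(p); c=(np.asarray(X,float)-e)@A; c=c*[1,-1,-1]
    return cv2.projectPoints(c,np.zeros(3),np.zeros(3),p['camera_matrix'],np.array(p['distortion']))[0][:,0]
def rect(p,cx,cy,z,half=.05,s=.00025):
    n=int(2*half/s); g=(np.arange(n)-n/2)*s
    X,Y=np.meshgrid(cx+g,cy+g,indexing='ij'); P=np.c_[X.ravel(),Y.ravel(),np.full(X.size,z)]
    uv=project(p,P).reshape(n,n,2).astype(np.float32)
    return cv2.cvtColor(cv2.remap(p['frame'],uv,None,cv2.INTER_CUBIC),cv2.COLOR_RGB2GRAY)
def circ(p,cx,cy,z,rad,half=.05,s=.00025,search=.008):
    "best circle of given radius: mean absolute radial gradient along it"
    g=cv2.GaussianBlur(rect(p,cx,cy,z,half,s),(0,0),3).astype(np.float32)
    gx=cv2.Sobel(g,cv2.CV_32F,1,0); gy=cv2.Sobel(g,cv2.CV_32F,0,1)
    t=np.linspace(0,2*np.pi,180,endpoint=False); best=[]
    n=g.shape[0]; k=int(search/s)
    for r in np.arange(rad-.002,rad+.00201,.0005)/s:
      for dx in range(-k,k+1,2):
        for dy in range(-k,k+1,2):
          u=(n/2+dy+r*np.sin(t)).astype(int); v=(n/2+dx+r*np.cos(t)).astype(int)
          rg=gx[v,u]*np.sin(t)+gy[v,u]*np.cos(t)
          best.append((np.mean(np.minimum(abs(rg),60)),cx+dx*s,cy+dy*s,r*s))
    b=max(best); print('circ',np.round(b,4)); return b
E
python3 - <<'E'
from h import *
p=wrist(); o=p['obs']['position']
print('boss outer'); circ(p,.569,.052,.066,.031)
print('boss cone'); circ(p,.569,.052,.066,.0215)
z=o[2]-.043+.038
print('sleeve outer'); circ(p,.570,.134,z,.025)
print('sleeve bore'); circ(p,.570,.134,z,.0145)
for n,c,zz in (('boss',(.569,.052),.066),('sl',(.570,.134),z)):
    cv2.imwrite(f'pics/{n}.png',rect(p,*c,zz,.05,.00025))
a=np.hstack([rect(p,.569,.052,.066),rect(p,.57,.134,z)]); cv2.imwrite('pics/ab.png',a)
E
```

```text
boss outer
circ [4.20006e+01 5.71500e-01 5.30000e-02 3.05000e-02]
boss cone
circ [4.20303e+01 5.71500e-01 5.25000e-02 2.35000e-02]
sleeve outer
circ [5.17076e+01 5.68500e-01 1.34500e-01 2.35000e-02]
sleeve bore
circ [2.96644e+01 5.71500e-01 1.41500e-01 1.65000e-02]
```

View pics/ab.png

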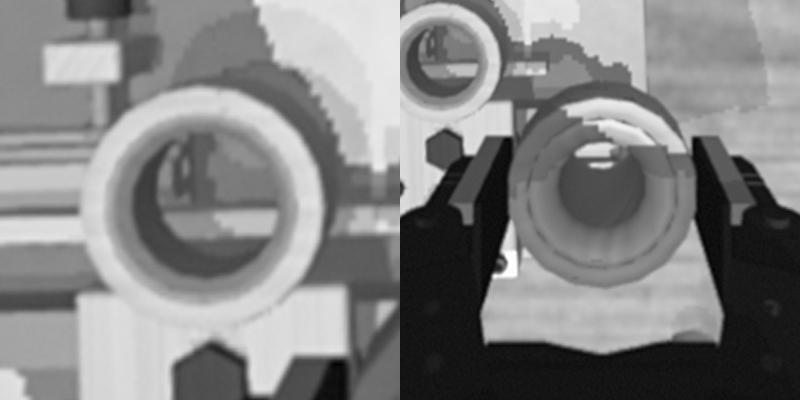

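```bash
python3 -m jog '{"offset":[[0.0005,-0.03,0],[0,-0.03,0],[0,-0.0223,0],[0,0,-0.03],[0,0,-0.03],[0,0,-0.015],[0,0,0],[0,0,0]],"yaw":[0,0,0,0,0,0,0,0],"jaw":[1,1,1,1,1,1,1,1]}' 40
python3 - <<'E'
from h import *
p=wrist(); print(p['obs']['position'],p['obs']['ft_force']); save(p,'w3')
tips('wrist',['sleeve','guide_hole'],p)
tips('scene',['sleeve','guide_hole'])
E
```

```text
clock: 6.62
position: [0.5673, 0.0524, 0.1289]
ee_rot: [0.001, 1.0, -0.0, -0.001]
ft_force: [0.5, -0.3, -0.7]
grip_width: 0.56
grasp_force: 41.7
[0.56732611 0.05239314 0.1289414 ] [ 0.47250394 -0.28807492 -0.69743616]
wrist sleeve [0.5714 0.0507 0.0854] 0.59
wrist sleeve [ 0.6188 -0.0502  0.0137] 0.22
wrist guide_hole [0.5706 0.0515 0.0725] 0.58
scene sleeve [0.5715 0.0514 0.0846] 0.53
scene guide_hole [0.5707 0.0525 0.0636] 0.91
```

View pics/w3.png

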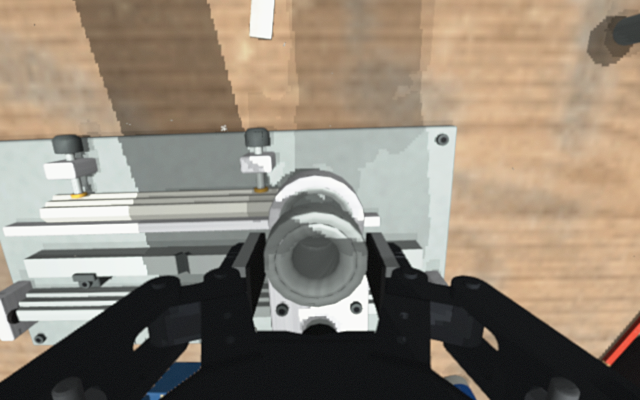

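The sleeve sits centred over the boss at (317,200), aligned within about 1 mm. Lowering gently.

```bash
python3 -m jog '{"offset":[[0,0,-0.008],[0,0,-0.008],[0,0,-0.006],[0,0,-0.004],[0,0,-0.004],[0,0,-0.004],[0,0,0],[0,0,0]],"yaw":[0,0,0,0,0,0,0,0],"jaw":[1,1,1,1,1,1,1,1]}' 40
```

```text
clock: 7.58
position: [0.5675, 0.0524, 0.0948]
ee_rot: [0.001, 1.0, -0.0, -0.0]
ft_force: [0.6, 0.7, -0.9]
grip_width: 0.559
grasp_force: 41.7
```

```bash
python3 -m jog '{"offset":[[0,0,-0.002],[0,0,-0.002],[0,0,-0.001],[0,0,-0.001],[0,0,0],[0,0,0]],"yaw":[0,0,0,0,0,0],"jaw":[1,1,1,1,1,1]}' 30
```

```text
clock: 8.08
position: [0.5678, 0.0525, 0.0904]
ee_rot: [0.001, 1.0, 0.0, 0.0]
ft_force: [-5.8, -1.0, 12.3]
grip_width: 0.557
grasp_force: 43.0
```

```bash
python3 -m jog '{"offset":[[0,0,0],[0,0,0],[0,0,0],[0,0,0],[0,0,0.02],[0,0,0.035],[0,0,0.035],[0,0,0.035],[-0.018,0.033,0],[-0.018,0.033,0],[-0.018,0.033,0],[-0.018,0.033,0],[-0.018,0.033,0],[-0.018,0.033,0],[-0.016,0.03,0],[0,0,0],[0,0,0]],"yaw":[0,0,0,0,0,0,0,0,0,0,0,0,0,0,0,0,0],"jaw":[0,0,0,0,0,0,0,0,0,0,0,0,0,0,0,0,0]}' 40
python3 - <<'E'
from h import *
p=wrist(); print(p['obs']['position']); save(p,'w4')
tips('wrist',['bush','sleeve','guide_hole'],p); ring(p,'bush',.052)
circ(p,.4455,.2806,.052,.0165)
q=tips('scene',['sleeve','guide_hole','bush']);tips('top',['sleeve','guide_hole','bush'])
c=q['frame']; u=project(q,[[.57,.052,.08]])[0].astype(int); v=project(p,[[.57,.052,.08]])[0]; print(u,v)
a=cv2.resize(c[u[1]-40:u[1]+40,u[0]-60:u[0]+60],None,fx=5,fy=5,interpolation=2); cv2.imwrite('pics/s4.png',a[:,:,::-1])
E
```

```text
clock: 9.5
position: [0.4423, 0.2823, 0.2139]
ee_rot: [-0.001, 1.0, 0.0, -0.0]
ft_force: [0.0, -0.1, 0.4]
grip_width: 1.001
grasp_force: 0.0
[0.44233872 0.28232995 0.2139133 ]
wrist bush [ 0.6121  0.0566 -0.0022] 0.29
wrist sleeve [0.572  0.0511 0.0457] 0.79
bush ring 0.4429 0.2828 rad 0.0178 0.98 px [316.36633663 182.25742574]
circ [5.57746e+01 4.44000e-01 2.82600e-01 1.70000e-02]
scene sleeve [0.5729 0.0486 0.0462] 0.51
scene guide_hole [0.572  0.0501 0.0622] 0.9
scene bush [ 0.4485  0.284  -0.0048] 0.42
top sleeve [0.5693 0.056  0.0449] 0.58
top guide_hole [0.567  0.0524 0.061 ] 0.76
top bush [ 0.6186 -0.051   0.0128] 0.53
[313 171] [ 78.43666283 315.83261096]
```

View pics/w4.png

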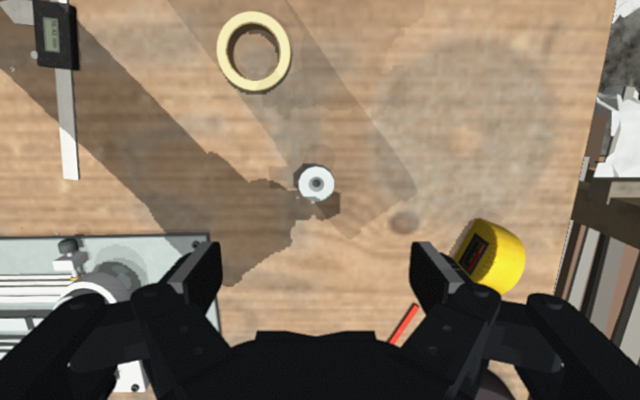

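View pics/s4.png

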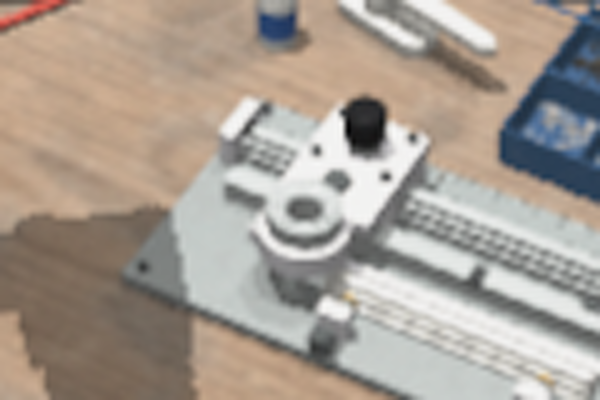

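Wrist view: the bush is at (316,183) between the fingers, with the masking tape clear at (254,52). The scene crop shows the sleeve seated in the boss at (302,210). Picking up the bush.

```bash
python3 -m jog '{"offset":[[0.0015,0,-0.034],[0,0,-0.034],[0,0,-0.034],[0,0,-0.034],[0,0,-0.015],[0,0,-0.005],[0,0,0],[0,0,0],[0,0,0],[0,0,0],[0,0,0],[0,0,0],[0,0,0],[0,0,0],[0,0,0],[0,0,0],[0,0,0]],"yaw":[0,0,0,0,0,0,0,0,0,0,0,0,0,0,0,0,0],"jaw":[0,0,0,0,0,0,0,0,1,1,1,1,1,1,1,1,1]}' 40
```

```text
clock: 11.57
position: [0.4455, 0.2808, 0.0588]
ee_rot: [0.001, 1.0, 0.0, 0.001]
ft_force: [-0.3, 0.1, 5.5]
grip_width: 0.371
grasp_force: 39.2
```

```bash
python3 -m jog '{"offset":[[0,0,0.01],[0,0,0.035],[0,0,0.035],[0,0,0.035],[0,0,0.035],[0.024,-0.029,0],[0.024,-0.029,0],[0.024,-0.029,0],[0.024,-0.029,0],[0.0255,-0.03,0],[0,0,0],[0,0,0]],"yaw":[0,0,0,0,0,0,0,0,0,0,0,0],"jaw":[1,1,1,1,1,1,1,1,1,1,1,1]}' 40
python3 - <<'E'
from h import *
p=wrist(); o=p['obs']['position']; print(o); save(p,'w5')
tips('wrist',['bush','sleeve','guide_hole'],p)
print('collar sleeve');b=circ(p,.570,.052,.082,.025)
circ(p,.570,.052,.082,.0145)
z=o[2]-.0588+.052; print('bush');circ(p,.569,.134,z,.0165)
a=np.hstack([rect(p,.570,.052,.082),rect(p,.569,.134,z)]); cv2.imwrite('pics/ab5.png',a)
E
```

```text
clock: 12.57
position: [0.5674, 0.1317, 0.2083]
ee_rot: [0.004, 1.0, -0.0, -0.0]
ft_force: [-0.5, 1.2, -1.1]
grip_width: 0.379
grasp_force: 39.9
[0.56743391 0.1316849  0.20825914]
wrist bush [0.5645 0.1344 0.1486] 0.57
wrist sleeve [0.567  0.0508 0.0446] 0.65
collar sleeve
circ [4.17013e+01 5.71000e-01 5.25000e-02 2.45000e-02]
circ [3.62094e+01 5.70000e-01 5.35000e-02 1.25000e-02]
bush
circ [5.37082e+01 5.66500e-01 1.31000e-01 1.65000e-02]
```

View pics/ab5.png

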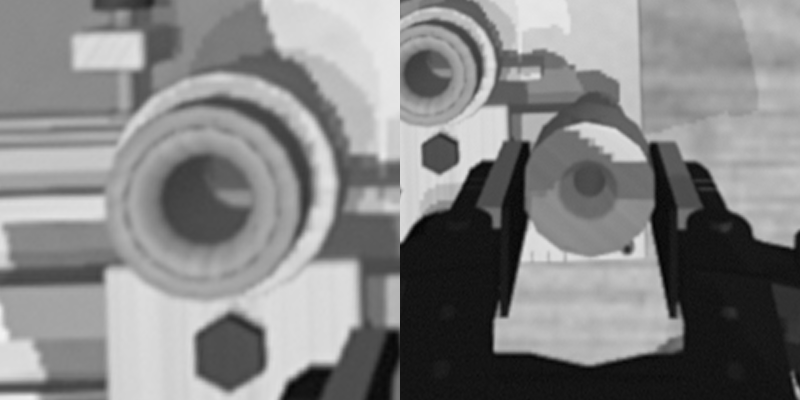

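In the rectified crop the seated sleeve's collar is centred at (204,202) and the bush's at (590,188) in the combined image. Moving the bush over it.

```bash
python3 -m jog '{"offset":[[0.0045,-0.03,0],[0,-0.03,0],[0,-0.0188,0],[0,0,-0.03],[0,0,-0.022],[0,0,-0.005],[0,0,0],[0,0,0]],"yaw":[0,0,0,0,0,0,0,0],"jaw":[1,1,1,1,1,1,1,1]}' 40
python3 - <<'E'
from h import *
p=wrist(); o=p['obs']['position']; print(o); save(p,'w6')
tips('wrist',['bush','sleeve','guide_hole'],p)
tips('scene',['bush','sleeve','guide_hole'])
circ(p,.571,.0525,.082,.025)
circ(p,.571,.0525,o[2]-.0588+.052,.0165)
E
```

```text
clock: 13.43
position: [0.5712, 0.0566, 0.152]
ee_rot: [0.001, 1.0, 0.0, 0.0]
ft_force: [0.4, 0.5, 0.6]
grip_width: 0.374
grasp_force: 39.9
[0.57121035 0.05662432 0.15200048]
wrist sleeve [0.5721 0.0507 0.0448] 0.93
wrist guide_hole [ 6.109e-01 -2.340e-02 -3.000e-04] 0.56
scene bush [0.5722 0.0577 0.0902] 0.4
scene sleeve [0.5708 0.0504 0.0438] 0.72
scene guide_hole [0.5731 0.0504 0.0616] 0.69
circ [3.53951e+01 5.64000e-01 5.25000e-02 2.70000e-02]
circ [5.63006e+01 5.70000e-01 5.60000e-02 1.65000e-02]
```

```bash
python3 -m jog '{"offset":[[0.0008,-0.004,0],[0,0,0],[0,0,-0.008],[0,0,-0.004],[0,0,-0.004],[0,0,-0.004],[0,0,0],[0,0,0]],"yaw":[0,0,0,0,0,0,0,0],"jaw":[1,1,1,1,1,1,1,1]}' 40
```

```text
clock: 14.5
position: [0.5716, 0.0516, 0.1307]
ee_rot: [0.001, 1.0, -0.0, -0.0]
ft_force: [0.4, 0.6, -0.8]
grip_width: 0.376
grasp_force: 39.9
```

```bash
python3 -m jog '{"offset":[[0,0,-0.006],[0,0,-0.005],[0,0,-0.004],[0,0,-0.003],[0,0,-0.003],[0,0,-0.002],[0,0,0],[0,0,0]],"yaw":[0,0,0,0,0,0,0,0],"jaw":[1,1,1,1,1,1,1,1]}' 40
```

```text
clock: 15.17
position: [0.5718, 0.0517, 0.108]
ee_rot: [0.001, 1.0, 0.0, -0.0]
ft_force: [0.2, -0.5, -0.5]
grip_width: 0.377
grasp_force: 39.9
```

```bash
python3 -m jog '{"offset":[[0,0,-0.002],[0,0,-0.001],[0,0,-0.001],[0,0,0],[0,0,0]],"yaw":[0,0,0,0,0],"jaw":[1,1,1,1,1]}' 40
```

```text
clock: 15.58
position: [0.5723, 0.0517, 0.1052]
ee_rot: [0.001, 1.0, 0.0, 0.001]
ft_force: [-3.6, -0.1, 8.9]
grip_width: 0.381
grasp_force: 40.7
```

```bash
python3 -m jog '{"offset":[[0,0,0],[0,0,0],[0,0,0],[0,0,0],[0,0,0.02],[0,0,0.035],[0,0,0.035],[0.016,0,0.005],[0.032,0,0],[0.032,0,0],[0,0,0],[0,0,0]],"yaw":[0,0,0,0,0,0,0,0,0,0,0,0],"jaw":[0,0,0,0,0,0,0,0,0,0,0,0]}' 40
python3 - <<'E'
from h import *
p=wrist(); o=p['obs']['position']; print(o); save(p,'w7')
N=['bush','sleeve','guide_hole','knob','plunger','index_strip']
for c in ['wrist','top','scene']: tips(c,N,p if c=='wrist' else None)
circ(p,.656,.054,.096,.0145)
E
```

```text
clock: 16.58
position: [0.6523, 0.0515, 0.1976]
ee_rot: [0.001, 1.0, -0.0, -0.001]
ft_force: [0.1, -0.7, -0.7]
grip_width: 1.001
grasp_force: 0.0
[0.6523459  0.05149143 0.19764436]
wrist bush [0.5716 0.0533 0.0467] 0.79
wrist knob [0.6548 0.0557 0.0821] 0.91
wrist plunger [0.6172 0.0551 0.0278] 0.9
wrist plunger [0.5732 0.0506 0.0466] 0.22
wrist index_strip [ 0.618  -0.0546  0.0142] 0.68
top index_strip [ 0.6208 -0.0492  0.0121] 0.45
scene bush [0.573  0.0509 0.0463] 0.43
scene sleeve [0.5747 0.0499 0.043 ] 0.4
scene guide_hole [0.5689 0.0497 0.0667] 0.8
scene guide_hole [ 0.6069 -0.0254 -0.0016] 0.17
scene knob [0.6572 0.0532 0.0828] 0.91
scene plunger [0.6143 0.0548 0.0259] 0.87
scene index_strip [ 0.6177 -0.0545  0.0112] 0.82
circ [5.9531e+01 6.5250e-01 5.4500e-02 1.5000e-02]
```

View pics/w7.png

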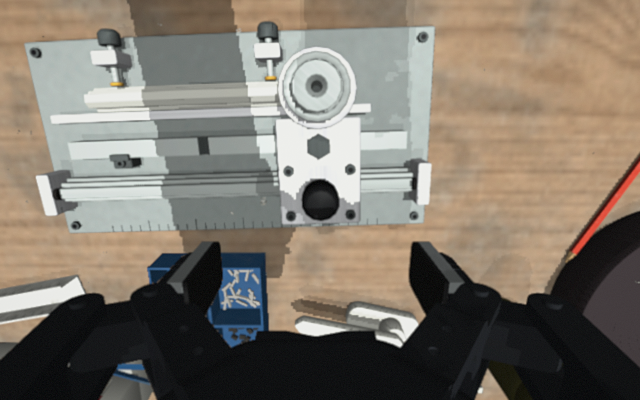

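The wrist view shows the bush home in the sleeve at (317,86), the knob at (319,200) and the vee notch at (204,146). The strip runs from about (69,150) to (406,141).

```bash
python3 - <<'E'
from h import *
p=wrist()
P=plane(p,[[69,150],[406,141],[204,146]],.03); print(P)
d=P[1]-P[0]; print('len',np.linalg.norm(d),'yaw',np.degrees(np.arctan2(-d[0],d[1])))
Q=plane(p,[[72,230.5],[416,225]],.012);d=Q[1]-Q[0];print('edge',np.degrees(np.arctan2(-d[0],d[1])))
Q=plane(p,[[27,41],[434,27]],.012);d=Q[1]-Q[0];print('edge2',np.degrees(np.arctan2(-d[0],d[1])))
# dark band of notch, columns
g=cv2.cvtColor(p['frame'],cv2.COLOR_RGB2GRAY); print(g[142:152,190:218].mean(0).astype(int))
# boss (guide hole) vs knob
E
```

```text
[[ 0.62217973 -0.18207612  0.03      ]
 [ 0.61492355  0.1355477   0.03      ]
 [ 0.61915833 -0.05267134  0.03      ]]
len 0.3177066979728724 yaw 1.3087059357679651
edge 0.9419081004557412
edge2 1.3451656713045537
[152 152 152 152 152 153 154 149 115  70  51  51  52  51  52  52  52  52
  75 124 149 152 151 150 150 150 150 150]
```

```bash
python3 -m jog '{"offset":[[0.0025,0.003,-0.03],[0,0,-0.03],[0,0,-0.03],[0,0,-0.015],[0,0,-0.007],[0,0,0],[0,0,0],[0,0,0],[0,0,0],[0,0,0],[0,0,0],[0,0,0],[0,0,0],[0,0,0],[0,0,0],[0,0,0],[0,0,0],[0,0,0],[0,0,0]],"yaw":[0,0,0,0,0,0,0,0,0,0,0,0,0,0,0,0,0,0,0],"jaw":[0.4,0.4,0.4,0.4,0.4,0.4,0.4,1,1,1,1,1,1,1,1,1,1,1,1]}' 40
```

```text
clock: 19.27
position: [0.6553, 0.055, 0.089]
ee_rot: [0.001, 1.0, 0.0, 0.001]
ft_force: [-1.6, 1.0, 7.4]
grip_width: 0.339
grasp_force: 39.5
```

```bash
python3 -m jog '{"offset":[[0.0001,-0.004,0],[0.0002,-0.008,0],[0.0002,-0.008,0],[0.0002,-0.008,0],[0.0002,-0.008,0],[0.0002,-0.008,0],[0.0002,-0.008,0],[0.0002,-0.008,0],[0.0002,-0.008,0],[0.0002,-0.008,0],[0.0001,-0.006,0],[0.0001,-0.004,0],[0,0,0],[0,0,0],[0,0,0]],"yaw":[0,0,0,0,0,0,0,0,0,0,0,0,0,0,0],"jaw":[1,1,1,1,1,1,1,1,1,1,1,1,1,1,1]}' 40
python3 - <<'E'
from h import *
p=wrist(); save(p,'w8'); N=['knob','plunger','index_strip','bush']
for c in ['wrist','scene','top']: tips(c,N,p if c=='wrist' else None)
E
```

```text
clock: 20.52
position: [0.6578, -0.0308, 0.089]
ee_rot: [0.001, 1.0, 0.0, 0.002]
ft_force: [1.3, 1.6, 5.0]
grip_width: 0.337
grasp_force: 39.6
wrist knob [ 0.6592 -0.031   0.0806] 0.71
wrist bush [ 0.5743 -0.0343  0.0458] 0.87
scene knob [ 0.6621 -0.0334  0.0827] 0.62
scene knob [ 0.6168 -0.0542  0.0097] 0.17
scene plunger [ 0.6136 -0.0314  0.026 ] 0.8
scene index_strip [ 0.615  -0.052   0.0107] 0.67
scene bush [ 0.5764 -0.035   0.0433] 0.59
scene bush [ 6.064e-01 -2.180e-02 -4.000e-04] 0.4
```

```bash
python3 -m jog '{"offset":[[0,-0.003,0],[0.0001,-0.004,0],[0.0001,-0.003,0],[0,-0.002,0],[0,0,0],[0,0,0]],"yaw":[0,0,0,0,0,0],"jaw":[1,1,1,1,1,1]}' 40
python3 -m jog '{"offset":[[0,-0.001,0],[0,0,0]],"yaw":[0,0],"jaw":[1,1]}'
python3 -m jog '{"offset":[[0,-0.001,0],[0,0,0]],"yaw":[0,0],"jaw":[1,1]}'
python3 -m jog '{"offset":[[0,-0.001,0],[0,0,0]],"yaw":[0,0],"jaw":[1,1]}'
```

```text
clock: 21.77
position: [0.6581, -0.0427, 0.089]
ee_rot: [0.001, 1.0, 0.001, 0.002]
ft_force: [0.6, 2.1, 5.6]
grip_width: 0.335
grasp_force: 39.6
clock: 21.93
position: [0.6581, -0.0435, 0.089]
ee_rot: [0.001, 1.0, 0.001, 0.002]
ft_force: [1.8, 2.9, 4.8]
grip_width: 0.337
grasp_force: 39.6
clock: 22.1
position: [0.6581, -0.0446, 0.089]
ee_rot: [0.001, 1.0, 0.001, 0.002]
ft_force: [1.9, 2.3, 4.7]
grip_width: 0.341
grasp_force: 39.5
clock: 22.27
position: [0.6582, -0.0457, 0.089]
ee_rot: [0.001, 1.0, 0.0, 0.002]
ft_force: [1.8, 1.0, 5.7]
grip_width: 0.334
grasp_force: 39.6
```

```bash
python3 -m jog '{"offset":[[0,-0.001,0],[0,0,0],[0,0,0]],"yaw":[0,0,0],"jaw":[1,1,1]}' | sed -n '1,2p;4p'
python3 -m jog '{"offset":[[0,-0.001,0],[0,0,0],[0,0,0]],"yaw":[0,0,0],"jaw":[1,1,1]}'| sed -n '1,2p;4p'
python3 -m jog '{"offset":[[0,-0.001,0],[0,0,0],[0,0,0]],"yaw":[0,0,0],"jaw":[1,1,1]}'| sed -n '1,2p;4p'
```

```text
clock: 22.52
position: [0.6582, -0.0476, 0.089]
ft_force: [3.1, -1.4, 5.0]
clock: 22.77
position: [0.6582, -0.0486, 0.089]
ft_force: [2.0, -1.2, 6.0]
clock: 23.02
position: [0.6583, -0.0504, 0.089]
ft_force: [3.2, -3.5, 6.0]
```

```bash
python3 -m jog '{"offset":[[0,-0.001,0],[0,0,0],[0,0,0]],"yaw":[0,0,0],"jaw":[1,1,1]}' | sed -n '1,2p;4p'
python3 -m jog '{"offset":[[0,-0.0005,0],[0,0,0],[0,0,0]],"yaw":[0,0,0],"jaw":[1,1,1]}'| sed -n '1,2p;4p'
python3 -m jog '{"offset":[[0,-0.0005,0],[0,0,0],[0,0,0]],"yaw":[0,0,0],"jaw":[1,1,1]}'| sed -n '1,2p;4p'
```

```text
clock: 23.27
position: [0.6583, -0.0512, 0.089]
ft_force: [2.6, -1.9, 6.5]
clock: 23.52
position: [0.6583, -0.0513, 0.089]
ft_force: [2.5, -1.9, 7.1]
clock: 23.77
position: [0.6583, -0.0513, 0.089]
ft_force: [2.2, 0.6, 6.0]
```

```bash
python3 -m jog '{"offset":[[0,-0.0005,0],[0,0,0],[0,0,0]],"yaw":[0,0,0],"jaw":[1,1,1]}'| sed -n '1,2p;4p'
python3 -m jog '{"offset":[[0,-0.0005,0],[0,0,0],[0,0,0],[0,0,0]],"yaw":[0,0,0,0],"jaw":[1,1,1,1]}'
python3 - <<'E'
from h import *
N=['knob','plunger','index_strip','bush','sleeve','guide_hole']
for c in ['wrist','scene']: tips(c,N)
E
```

```text
clock: 24.02
position: [0.6583, -0.0513, 0.089]
ft_force: [2.7, 1.4, 6.2]
clock: 24.35
position: [0.6583, -0.0514, 0.089]
ee_rot: [0.001, 1.0, 0.001, 0.002]
ft_force: [2.1, 1.9, 7.4]
grip_width: 0.342
grasp_force: 39.7
wrist knob [ 0.6587 -0.0497  0.0828] 0.65
wrist bush [ 0.5708 -0.0545  0.0453] 0.74
scene knob [ 0.6602 -0.0542  0.0857] 0.55
scene plunger [ 0.6164 -0.05    0.0292] 0.78
scene index_strip [ 0.6185 -0.0537  0.0095] 0.91
scene index_strip [ 0.5746 -0.0555  0.0654] 0.74
scene bush [ 0.5764 -0.0545  0.0429] 0.53
scene bush [ 0.5761 -0.0557  0.0458] 0.37
scene sleeve [ 0.5717 -0.0549  0.0447] 0.49
scene guide_hole [ 0.571  -0.0569  0.0645] 0.84
```

The ball has dropped in: the force first pulled towards -y, then the position locked at y = -0.0513 while the push rose. Handing in.

```bash
python3 -c "
from workcell import manip
print(manip.hand_in())"
```

```text
the job is handed in; nothing more can be done
None
```

I handed the job in at about 24 s. By force and camera, sleeve and bush are fully home and the ball is in the notch with the knob gripped at about 40 N; the hand-in call did not return a verdict.

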